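Check the mill's clutch and brake hand levers

TASK

Check that the mill's two hand levers stop short of the fixed bars behind them, pushing only with the outside of the fingers and never pinching a lever or squeezing it against its bar. First push the short clutch lever in until it comes up solid at its stop, hold it there a moment, and let it spring fully back out; then push the long brake lever in to its stop and finish while still holding it pressed there, firmly but without forcing it. Leave the loose things on the bench where they are.

Things in the scene. Friction and masses are not known exactly. Their poses are not given: they have to be found in the camera images.
- clutch_lever (a joint): swing of the SHORT lever (table-feed clutch) in rad: 0 = sprung fully out (rest), 0.4 = hard against its internal stop. It turns in the horizontal plane about an upright pivot at its left end and springs back by itself when let go. At its press point it takes about 4 N to start it and 8 N at the stop, beyond which it goes solid. At the stop the lever is parallel to the bar with about 22 mm of clear air between them.
- clutch_blade: the flat aluminium blade of the SHORT lever (table-feed clutch), 14 mm thick, 24 mm tall, ending in a 22 mm round knob; 110 mm from pivot to the middle of the knob. Origin: the press point in the middle of the blade, 85 mm from the pivot axis, 90 mm above the bench. x is level, across the blade, towards the bar (the push direction; the face to push is 7 mm to -x); y runs along the blade to the pivot (the pivot is 85 mm to +y); z up. It turns with the lever.
- clutch_bar: the fixed steel bar behind the SHORT lever (table-feed clutch), with a black rubber grip 26 mm in diameter and 80 mm long, axis 90 mm above the bench, its posts' tops level with the axis. Origin: mid-length on its axis. y along the bar, x pointing away from the lever (from the lever's stop position the bar axis is 42 mm to +x). Nothing of the stand rises over 107 mm above the bench.
- brake_lever (a joint): swing of the LONG lever (spindle brake) in rad: 0 = sprung fully out (rest), 0.35 = hard against its internal stop. It turns in the horizontal plane about an upright pivot at its left end and springs back by itself when let go. At its press point it takes about 5 N to start it and 9 N at the stop, beyond which it goes solid. At the stop the lever is parallel to the bar with about 22 mm of clear air between them.
- brake_blade: the flat aluminium blade of the LONG lever (spindle brake), 14 mm thick, 24 mm tall, ending in a 22 mm round knob; 170 mm from pivot to the middle of the knob. Origin: the press point in the middle of the blade, 130 mm from the pivot axis, 90 mm above the bench. x is level, across the blade, towards the bar (the push direction; the face to push is 7 mm to -x); y runs along the blade to the pivot (the pivot is 130 mm to +y); z up. It turns with the lever.
- brake_bar: the fixed steel bar behind the LONG lever (spindle brake), with a black rubber grip 26 mm in diameter and 140 mm long, axis 90 mm above the bench, its posts' tops level with the axis. Origin: mid-length on its axis. y along the bar, x pointing away from the lever (from the lever's stop position the bar axis is 42 mm to +x). Nothing of the stand rises over 107 mm above the bench.
- jar: bystander: amber glass jar with a brass-coloured lid, 68 mm across, 85 mm tall, behind the short lever's bar. Origin: centre of its underside
- vblock: bystander: dark steel V-block 50 x 60 mm, 46 mm tall, behind the long lever's bar. Origin: centre of its underside
- slug: bystander: upright steel slug 34 mm in diameter, 50 mm tall, in front of the long lever's stand by the pivot end. Origin: centre of its underside
- bush: bystander: upright brass slug 42 mm in diameter, 32 mm tall, in front of the short lever's stand by the pivot end. Origin: centre of its underside
- wrench: bystander: steel wrench lying flat on the bench in front of the long lever, under 30 mm tall. Origin: mid-length, underside
- driver: bystander: screwdriver with an orange handle lying on the bench in front of the short lever, under 40 mm tall. Origin: mid-length, underside

How it is judged:
By the outcome, as a careful person would: the job done as asked, in the order asked, and still so for the second after the job is handed in, while the arm keeps its last pose, push and grip.
It also fails if it takes over 58 s, if anything falls off the work surface, if the arm or the gripper's body presses on something with over 40 N, if the wrist force passes 120 N, or if a joint passes its speed limit or range.

ROBOT

A 6-joint arm with a two-finger parallel gripper is mounted at the origin on the work surface. World frame = base frame: x ahead of the robot, y to its left, z up, the work surface at z = 0. Lengths are in m, angles in rad, forces in N, time in s.
With the tool pointing down it reaches from about 0.3 to 0.875 m from the base axis. Payload 6.4 kg.
Tool frame: the origin (TCP) lies midway between the tips of the shut fingers; the grasp point (between the pads) lies 19 mm behind it (grasp_offset is the distance from the TCP to the grasp point, in m); z points along the fingers, y is the direction in which the jaws open and shut (so a half turn about z gives the same grasp; the last joint's range is limited). The gripper opens to 85 mm and grips with 20 to 120 N. Pads are 22 mm wide; open, the fingers measure 114 mm over their backs; the gripper's body (76 mm by 85 mm) begins 54 mm behind the grasp point. The pads swing forward as they close: fully open they stand 13 mm farther back than shut.
Start: joints at [-1.44, 0.181, 1.607, -0, 1.354, -0.206], TCP at [0.19, -0.543, 0.231] pointing down, gripper open.
Joint ranges: [-2.99, 2.99], [-0.89, 2.07], [0.3, 2.58], [-1.14, 4.28], [0, 2.63], [-3.12, 3.12]. Speed limits (rad/s): [2.57, 2.57, 3.01, 3.14, 3.14, 3.14].

INTERFACE

Orientations are given as a unit quaternion [x, y, z, w].
In Python, from rig import * gives the robot as it stands. The module is installed in compiled form; this text tells all that it offers.
- The arm moves only by the tool drive_tool, never from a script. Its arguments are lists of equal length, an entry for each row: "turn": the turn, a rotation vector about the tool's x, y, z in degrees, a list of three; "translation": the shift along the tool's x, y, z in m, a list of three; "hand": the closure, from -1 (fully open) to 1 (shut). A call has 1 to 5 rows; each row shifts and turns the commanded pose from where the row before left it, along the tool's axes as they then stand; what a row does not reach is not made up. A row lasts 1/12 s, in which the tool goes at most 41.7 mm and 7.16 degrees, less where a joint would pass 70% of its speed; a pose out of reach is approached as far as the arm can. A call with a gripper value outside its range is refused whole. The fingers move at their own pace and stop on an object; the grip force is fixed at half the most. Time passes only in rows, so rows that do not move let the fingers close. It gives the time, the measured TCP pose, the force and the opening at its end, in the units of the state.
- sense(): the state, without advancing time (a new reading comes with each control period).
- get_image(name): name is "scene" or "top"; returns the picture (400x640x3 uint8, blue, green, red); there is no depth.
- calibration(name): a dict with "mtx" (3x3 intrinsics, pixels), "rvec" (rotation vector, rad) and "tvec" (3), from world to camera coordinates, as OpenCV has them. Camera axes: x right, y down, z forward; pixel columns grow to the right and rows downward; lengths in m; the calibration is good to about 2 mm. A picture is of the moment at which its call begins. calibration takes no time and is no camera call.
- finish_job(): hands the job in, once; it reports no verdict.
Trained networks look in the newest picture that a camera, given by its name, has taken for a name from the list of things; names that differ only in an ending like _2 or _b are one class to them, and where a whole thing is asked for, a point or a joint stands for the part that bears it (a point fixed in the world has none). Each returns a list of dicts, best first, with "confidence" (0 to 1); they miss things now and then, are a little off and sometimes report something else, mostly with a low value. They report only what shows in the picture. A call takes as long as a camera call.
- recognise(camera, name): "at" ([x, y, z] in m, in world coordinates, good to about 4 mm: the middle of the surface that is visible of it).
The state is a dict: "time_s": time; "joint_positions": joint angles; "qd": joint speeds; "effort": joint torques, N m; "tcp_pos": TCP position; "tcp_rot": TCP orientation; "ft_force": force on the tool from outside, world axes, zero at the start; "torque": the same for the moment, N m; "width": finger opening in m.
Only numpy, scipy, OpenCV 4.12 (cv2) and the standard library are available. Lean on these libraries where they do the work, as an engineer would, in place of code of your own. Each camera call takes 0.05 s, during which the arm holds its last target. There are 200 camera calls.

## Working session

There is one attempt and no reset: what is moved stays moved. The work goes in short steps, Python scripts to look and compute and a tool call to move; the robot and the scene stay as the last step left them, time stands still between calls to the robot, and variables do not carry over. Pictures are saved under pics/ and viewed, about 8 in all and at most 12, crops included, and the job is handed in when it is done.

Besides the shell and the picture viewer there is one more tool, called after "Call:" by a JSON object that holds its "method" and its "body". drive_tool: Moves the arm, as the interface text tells. Its arguments: {"type":"object","properties":{"turn":{"type":"array","items":{"type":"array","items":{"type":"number"}}},"translation":{"type":"array","items":{"type":"array","items":{"type":"number"}}},"hand":{"type":"array","items":{"type":"number"}}},"required":["turn","translation","hand"]}

```bash
mkdir -p pics; python3 - <<'E'
from rig import *
import cv2
s=sense();print(s['time_s'],s['tcp_pos'],s['tcp_rot'],s['ft_force'],s['width'])
for c in ('scene','top'):
    im=get_image(c);cv2.imwrite(f'pics/{c}0.png',im)
    k=calibration(c);print(c,k)
    for n in ('clutch_blade','clutch_bar','brake_blade','brake_bar','jar','vblock','slug','bush','wrench','driver'):
        print(n,[(d['at'],round(d['confidence'],2)) for d in recognise(c,n)[:2]])
E
```

```text
0.0 [ 0.18996101 -0.54212874  0.23038685] [ 9.85857054e-01  1.67586119e-01  4.10177413e-05 -8.72031364e-04] [ 0.60604509  0.1083927  -0.10577812] 0.08549202132552579
scene {'mtx': array([[437.22529138,   0.        , 319.68207303],
       [  0.        , 437.22529138, 191.83547879],
       [  0.        ,   0.        ,   1.        ]]), 'rvec': array([ 2.35489982,  1.07619681, -0.33215331]), 'tvec': array([-0.35801495, -0.28799042,  1.19571527])}
clutch_blade [([0.4934, -0.1892, 0.0991], 0.79)]
clutch_bar [([0.5651, -0.1929, 0.0972], 0.66)]
brake_blade [([0.4491, 0.2121, 0.0979], 0.67), ([0.5238, 0.2274, 0.1045], 0.23)]
brake_bar [([0.5251, 0.228, 0.1034], 0.85)]
jar [([0.6798, -0.1836, 0.0821], 0.93), ([0.5651, -0.191, 0.0972], 0.47)]
vblock [([0.6057, 0.256, 0.0351], 0.73)]
slug [([0.3938, 0.3048, 0.0459], 0.7)]
bush [([0.4426, -0.123, 0.0332], 0.83)]
wrench [([0.3178, 0.2027, 0.0079], 0.56), ([0.6091, 0.257, 0.0357], 0.52)]
driver [([0.3674, -0.2289, 0.0211], 0.57)]
top {'mtx': array([[462.76416199,   0.        , 316.68280078],
       [  0.        , 462.76416199, 203.75715379],
       [  0.        ,   0.        ,   1.        ]]), 'rvec': array([ 2.13472537, -2.08048569,  0.1687754 ]), 'tvec': array([-5.36164990e-04,  5.50353971e-01,  9.19452337e-01])}
clutch_blade [([0.4927, -0.1887, 0.1009], 0.55)]
clutch_bar [([0.557, -0.1854, 0.1001], 0.9)]
brake_blade [([0.4506, 0.2145, 0.1056], 0.76), ([0.5185, 0.2303, 0.1038], 0.3)]
brake_bar [([0.5168, 0.2329, 0.1032], 0.93), ([0.6016, 0.2672, 0.0368], 0.25)]
jar [([0.658, -0.172, 0.0846], 0.61)]
vblock [([0.6007, 0.2688, 0.0328], 0.79)]
slug [([0.3917, 0.3041, 0.0504], 0.87)]
bush [([0.4404, -0.1217, 0.0299], 0.75), ([0.4932, -0.1905, 0.1022], 0.64)]
wrench [([0.3202, 0.2041, 0.0067], 0.76)]
driver [([0.3613, -0.2234, 0.0212], 0.79)]
```

View pics/top0.png

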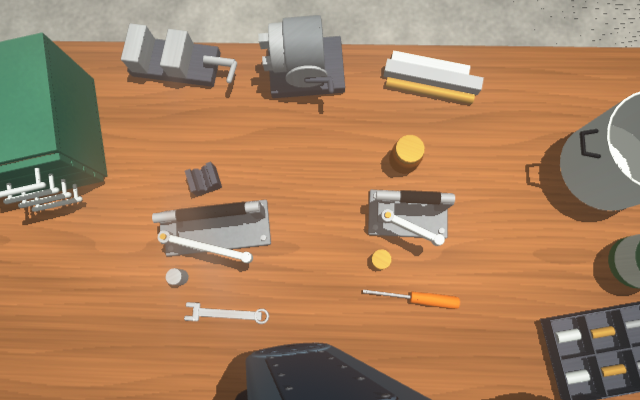

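View pics/scene0.png

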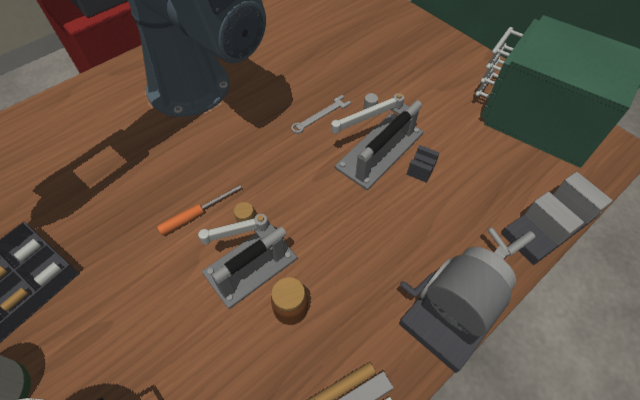

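The top view shows the long lever with its pivot at about (163,237) and knob at (247,257). The short lever's pivot is at (388,215) and its knob at (438,240), and both bars lie above them in the image (+x). I'll enlarge both.

```bash
cat > h.py <<'E'
import numpy as np, cv2
from rig import *
def back(c,uv,z):
    k=calibration(c);R=cv2.Rodrigues(k['rvec'])[0];t=k['tvec']
    p=cv2.undistortPoints(np.array([[uv]],float),k['mtx'],None)[0,0]
    d=R.T@np.array([p[0],p[1],1]);o=-R.T@t
    return o+d*(z-o[2])/d[2]
E
python3 - <<'E'
from h import *
im=cv2.imread('pics/top0.png')
a=im[190:290,145:285];b=im[175:275,355:465]
b=cv2.copyMakeBorder(b,0,0,0,30,cv2.BORDER_CONSTANT)
f=lambda x:cv2.resize(x,None,fx=5,fy=5,interpolation=cv2.INTER_CUBIC)[:, :]
o=cv2.resize(np.vstack([f(a),f(b)]),(560,800))
cv2.imwrite('pics/crop.png',np.hstack([cv2.resize(a,(400,286),interpolation=cv2.INTER_CUBIC),cv2.resize(b,(400,286),interpolation=cv2.INTER_CUBIC)]))
g=cv2.cvtColor(im,cv2.COLOR_BGR2HSV)
for n,(x0,x1,y0,y1) in {'brake':(150,260,228,270),'clutch':(375,450,205,250)}.items():
    m=((g[...,2]>175)&(g[...,1]<60)).astype(np.uint8);mm=np.zeros_like(m);mm[y0:y1,x0:x1]=m[y0:y1,x0:x1]
    N,l,st,ce=cv2.connectedComponentsWithStats(mm);i=1+np.argmax(st[1:,4]);print(n,st[i],ce[i])
    ys,xs=np.nonzero(l==i);P=np.array([back('top',(x,y),.102)[:2] for x,y in zip(xs,ys)])
    c=P.mean(0);v=np.linalg.svd(P-c,full_matrices=False)[2][0];s=(P-c)@v
    print(c,v,'ends',c+v*s.min(),c+v*s.max(),'len',np.ptp(s))
for n,uv in dict(bp=(163,237),bk=(247,257),cp=(388,215),ck=(438.5,240)).items():print(n,back('top',uv,.102))
# bars (silhouette ends at axis height)
for n,uv in dict(bbL=(157,217),bbR=(258,206),cbL=(380,196),cbR=(450,199)).items():print(n,back('top',uv,.10))
E
```

```text
brake [ 158  228  102   35 1674] [216.16248507 240.65770609]
[0.46203855 0.20841297] [-0.0410928  -0.99915533] ends [0.46686048 0.32565632] [0.45853537 0.12323446] len 0.20259298781507196
clutch [ 379  205   68   40 1129] [420.02480071 223.49247121]
[ 0.50599112 -0.19191901] [-0.27722231 -0.9608058 ] ends [ 0.53005219 -0.1085274 ] [ 0.49083251 -0.24445623] len 0.14147377244208983
bp [0.46656666 0.31485868 0.102     ]
bk [0.43149513 0.14532791 0.102     ]
cp [ 0.5213413  -0.12945332  0.102     ]
ck [ 0.47429097 -0.22736468  0.102     ]
bbL [0.50667791 0.33143902 0.1       ]
bbR [0.53380152 0.12938114 0.1       ]
cbL [ 0.55973739 -0.11383397  0.1       ]
cbR [ 0.55677322 -0.25219848  0.1       ]
```

View pics/crop.png

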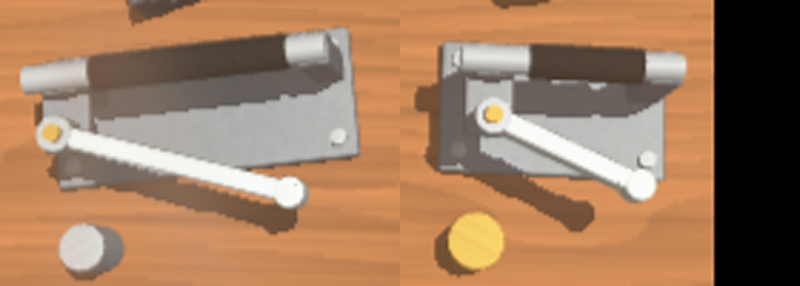

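The crop puts the pivots at (163,236) and (388,215) and the knobs at (246.5,257) and (438.7,240). The measured lengths are 173 mm and 109 mm against 170 and 110 given, and the swing angles agree with 0.35 and 0.4 rad.

The plan is to shut the fingers, yaw to about 88° so that tool +y is about world +x, and push with the finger back.

Call:
{"method": "drive_tool", "body": {"turn": [[0,0,-7],[0,0,-7],[0,0,-7],[0,0,-7],[0,0,-7]], "translation": [[0,0,0],[0,0,0],[0,0,0],[0,0,0],[0,0,0]], "hand": [1,1,1,1,1]}}

```text
time_s: 1.52
tcp_pos: [0.19, -0.5427, 0.2313]
tcp_rot: [0.888, 0.459, 0.0, 0.0]
ft_force: [-0.3, -0.3, -0.1]
width: 0.0254
```

Call:
{"method": "drive_tool", "body": {"turn": [[0,0,-7],[0,0,-7],[0,0,-7],[0,0,-7],[0,0,-6]], "translation": [[0,0,0],[0,0,0],[0,0,0],[0,0,0],[0,0,0]], "hand": [1,1,1,1,1]}}

```text
time_s: 1.93
tcp_pos: [0.19, -0.5427, 0.2313]
tcp_rot: [0.715, 0.699, -0.0, 0.0]
ft_force: [-0.7, 0.4, -0.4]
width: 0.0006
```

Call:
{"method": "drive_tool", "body": {"turn": [[0,0,0],[0,0,0],[0,0,0],[0,0,0],[0,0,0]], "translation": [[0.028,0.018,0],[0.028,0.018,0],[0.028,0.018,0],[0.028,0.018,0],[0.028,0.018,0]], "hand": [1,1,1,1,1]}}

```text
time_s: 2.35
tcp_pos: [0.2847, -0.4041, 0.2313]
tcp_rot: [0.718, 0.696, 0.0, 0.0]
ft_force: [0.3, 0.7, -0.1]
width: 0.0002
```

Call:
{"method": "drive_tool", "body": {"turn": [[0,0,0],[0,0,0],[0,0,0],[0,0,0],[0,0,0]], "translation": [[0.028,0.018,0],[0.028,0.018,0],[0.028,0.018,0],[0.028,0.018,0],[0.028,0.018,0]], "hand": [1,1,1,1,1]}}

```text
time_s: 2.77
tcp_pos: [0.3789, -0.2668, 0.2315]
tcp_rot: [0.718, 0.696, -0.0, 0.0]
ft_force: [0.8, 1.2, -0.3]
width: -0.0002
```

Call:
{"method": "drive_tool", "body": {"turn": [[0,0,0],[0,0,0],[0,0,0]], "translation": [[0.028,0.018,0],[0.025,0.018,0],[0,0,0]], "hand": [1,1,1]}}

```text
time_s: 3.02
tcp_pos: [0.418, -0.2123, 0.2315]
tcp_rot: [0.716, 0.698, 0.001, 0.0]
ft_force: [-0.2, 0.5, -0.8]
width: -0.0001
```

Call:
{"method": "drive_tool", "body": {"turn": [[0,0,0],[0,0,0],[0,0,0],[0,0,0],[0,0,0]], "translation": [[0,0,0.035],[0,0,0.035],[0,0,0.035],[0,0,0.031],[0,0,0.02]], "hand": [1,1,1,1,1]}}

```text
time_s: 3.43
tcp_pos: [0.4142, -0.2154, 0.0723]
tcp_rot: [0.718, 0.697, -0.0, -0.002]
ft_force: [0.8, 0.8, -0.3]
width: -0.0001
```

Call:
{"method": "drive_tool", "body": {"turn": [[0,0,0],[0,0,0],[0,0,0],[0,0,0]], "translation": [[0,0.01,0],[0,0.01,0],[0,0.01,0],[0,0.005,0]], "hand": [1,1,1,1]}}

```text
time_s: 3.77
tcp_pos: [0.4536, -0.219, 0.0775]
tcp_rot: [0.717, 0.697, -0.0, 0.002]
ft_force: [-5.1, -2.7, 0.5]
width: 0.0002
```

Call:
{"method": "drive_tool", "body": {"turn": [[0,0,0],[0,0,0],[0,0,0],[0,0,0]], "translation": [[0,-0.008,0],[0.01,-0.004,0],[0,0.008,0],[0,0.006,0]], "hand": [1,1,1,1]}}

```text
time_s: 4.1
tcp_pos: [0.4533, -0.2067, 0.0758]
tcp_rot: [0.718, 0.697, 0.0, 0.0]
ft_force: [0.6, -0.4, 0.8]
width: -0.0
```

```bash
python3 - <<'E'
from h import *
s=sense();print(s['tcp_pos'],s['ft_force'])
for c in('top','scene'):
    im=get_image(c)
    k=calibration(c);p=cv2.projectPoints(np.array([[s['tcp_pos'][0],s['tcp_pos'][1],.09]]),k['rvec'],k['tvec'],k['mtx'],None)[0].ravel().astype(int)
    cv2.imwrite(f'pics/{c}1.png',cv2.resize(im[p[1]-50:p[1]+50,p[0]-65:p[0]+65],None,fx=3,fy=3,interpolation=cv2.INTER_CUBIC));print(p)
a=cv2.imread('pics/top1.png');b=cv2.imread('pics/scene1.png');cv2.imwrite('pics/c1.png',np.hstack([a,b]))
E
```

```text
[ 0.45334758 -0.2067492   0.07580429] [ 0.55825257 -0.3734912   0.80468093]
[426 251]
[207 222]
```

View pics/c1.png

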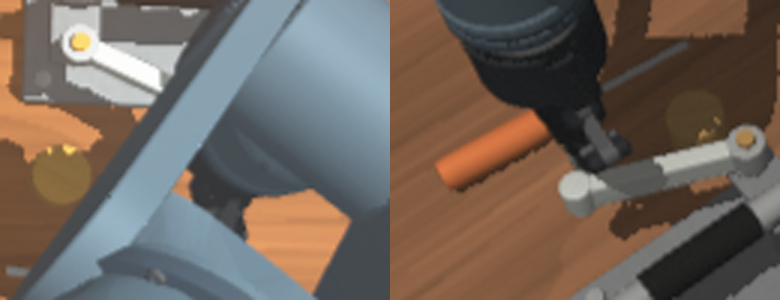

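In the scene camera crop the shut fingers stand just in front of the blade. They are inboard of the knob, clear of the bar, the driver and the bush. Pushing in now.

Call:
{"method": "drive_tool", "body": {"turn": [[0,0,0],[0,0,0],[0,0,0],[0,0,0],[0,0,0]], "translation": [[0,0.008,0],[0,0.008,0],[0,0.008,0],[0,0.006,0],[0,0.002,0]], "hand": [1,1,1,1,1]}}

```text
time_s: 4.62
tcp_pos: [0.4846, -0.2087, 0.0746]
tcp_rot: [0.717, 0.697, -0.001, -0.001]
ft_force: [-7.5, -3.4, 0.2]
width: -0.0003
```

Call:
{"method": "drive_tool", "body": {"turn": [[0,0,0],[0,0,0],[0,0,0]], "translation": [[0,0.003,0],[0,0.002,0],[0,0,0]], "hand": [1,1,1]}}

```text
time_s: 4.87
tcp_pos: [0.489, -0.209, 0.0744]
tcp_rot: [0.718, 0.697, -0.001, -0.001]
ft_force: [-8.3, -4.2, 0.8]
width: -0.0001
```

Call:
{"method": "drive_tool", "body": {"turn": [[0,0,0],[0,0,0]], "translation": [[0,0.002,0],[0,0.001,0]], "hand": [1,1]}}

```text
time_s: 5.03
tcp_pos: [0.4917, -0.2092, 0.0744]
tcp_rot: [0.718, 0.696, -0.002, -0.001]
ft_force: [-8.4, -5.6, 0.7]
width: -0.0001
```

Call:
{"method": "drive_tool", "body": {"turn": [[0,0,0],[0,0,0]], "translation": [[0,0.002,0],[0,0,0]], "hand": [1,1]}}

```text
time_s: 5.2
tcp_pos: [0.4937, -0.2093, 0.0744]
tcp_rot: [0.718, 0.696, -0.002, -0.001]
ft_force: [-9.4, -5.6, -0.5]
width: -0.0003
```

Call:
{"method": "drive_tool", "body": {"turn": [[0,0,0],[0,0,0]], "translation": [[0,0.002,0],[0,0,0]], "hand": [1,1]}}

```text
time_s: 5.37
tcp_pos: [0.4956, -0.2095, 0.0744]
tcp_rot: [0.718, 0.696, -0.002, -0.001]
ft_force: [-9.3, -6.0, 0.3]
width: -0.0006
```

Call:
{"method": "drive_tool", "body": {"turn": [[0,0,0],[0,0,0]], "translation": [[0,0.0015,0],[0,0,0]], "hand": [1,1]}}

```text
time_s: 5.53
tcp_pos: [0.4971, -0.2097, 0.0744]
tcp_rot: [0.718, 0.696, -0.002, -0.001]
ft_force: [-9.4, -5.9, -0.0]
width: -0.0001
```

Call:
{"method": "drive_tool", "body": {"turn": [[0,0,0],[0,0,0]], "translation": [[0,0.0015,0],[0,0,0]], "hand": [1,1]}}

```text
time_s: 5.7
tcp_pos: [0.4985, -0.2098, 0.0744]
tcp_rot: [0.718, 0.696, -0.002, -0.001]
ft_force: [-9.6, -6.3, 0.2]
width: 0.0002
```

Call:
{"method": "drive_tool", "body": {"turn": [[0,0,0],[0,0,0]], "translation": [[0,0.001,0],[0,0,0]], "hand": [1,1]}}

```text
time_s: 5.87
tcp_pos: [0.4987, -0.2098, 0.0744]
tcp_rot: [0.718, 0.697, -0.002, -0.002]
ft_force: [-12.9, -5.6, 1.3]
width: -0.0
```

The tool moved only 0.2 mm for a 1 mm command and the force jumped, so the lever is at its stop. One more small step to confirm, then hold.

Call:
{"method": "drive_tool", "body": {"turn": [[0,0,0],[0,0,0],[0,0,0],[0,0,0],[0,0,0]], "translation": [[0,0.001,0],[0,0,0],[0,0,0],[0,0,0],[0,0,0]], "hand": [1,1,1,1,1]}}

```text
time_s: 6.28
tcp_pos: [0.4988, -0.2098, 0.0743]
tcp_rot: [0.718, 0.697, -0.003, -0.003]
ft_force: [-16.0, -6.1, 4.3]
width: -0.0002
```

Call:
{"method": "drive_tool", "body": {"turn": [[0,0,0],[0,0,0],[0,0,0],[0,0,0],[0,0,0]], "translation": [[0,0,0],[0,0,0],[0,0,0],[0,0,0],[0,0,0]], "hand": [1,1,1,1,1]}}

```text
time_s: 6.7
tcp_pos: [0.4989, -0.2099, 0.0743]
tcp_rot: [0.718, 0.697, -0.003, -0.003]
ft_force: [-16.3, -7.3, 5.3]
width: -0.0001
```

```bash
python3 - <<'E'
from h import *
s=sense();print(s['tcp_pos'],s['ft_force'])
im=get_image('scene');cv2.imwrite('pics/c2.png',cv2.resize(im[170:320,130:330],None,fx=3,fy=3,interpolation=cv2.INTER_CUBIC))
E
```

```text
[ 0.49885645 -0.20985846  0.07433366] [-16.28338416  -7.31930655   5.34697605]
```

View pics/c2.png

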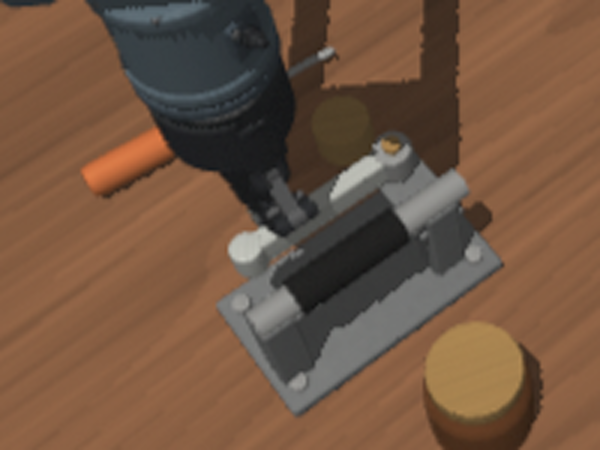

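The scene crop shows the clutch lever parallel to its bar, with clear air between them. It is solid at 16 N and has been held for about 1 s. Backing off now so it springs out.

Call:
{"method": "drive_tool", "body": {"turn": [[0,0,0],[0,0,0],[0,0,0],[0,0,0],[0,0,0]], "translation": [[0,-0.012,0],[0,-0.016,0],[0,-0.016,0],[0,-0.018,0],[0,-0.018,0]], "hand": [1,1,1,1,1]}}

```text
time_s: 7.17
tcp_pos: [0.4221, -0.2065, 0.0752]
tcp_rot: [0.717, 0.697, 0.0, 0.0]
ft_force: [0.7, 0.0, 0.6]
width: -0.0002
```

Call:
{"method": "drive_tool", "body": {"turn": [[0,0,0],[0,0,0],[0,0,0],[0,0,0],[0,0,0]], "translation": [[0,0,0],[0,0,-0.035],[0,0,-0.035],[0,0,-0.03],[0,0,0]], "hand": [1,1,1,1,1]}}

```text
time_s: 7.58
tcp_pos: [0.4266, -0.2094, 0.1822]
tcp_rot: [0.718, 0.697, 0.001, 0.006]
ft_force: [2.2, -0.9, 1.1]
width: -0.0003
```

```bash
python3 - <<'E'
from h import *
s=sense();print(s['tcp_pos'],s['tcp_rot'],s['ft_force'])
im=get_image('scene');cv2.imwrite('pics/c3.png',cv2.resize(im[170:320,130:330],None,fx=3,fy=3,interpolation=cv2.INTER_CUBIC))
print([(d['at'],d['confidence']) for d in recognise('scene','clutch_blade')[:1]])
a=cv2.imread('pics/scene0.png')[205:245,190:222].astype(int);print(abs(a-im[205:245,190:222]).mean())
E
```

```text
[ 0.42659688 -0.20944141  0.18218491] [0.71752351 0.69650718 0.00077718 0.00609544] [ 2.21625818 -0.94105111  1.06407204]
[([0.4941, -0.1929, 0.1007], 0.69)]
6.59765625
```

View pics/c3.png

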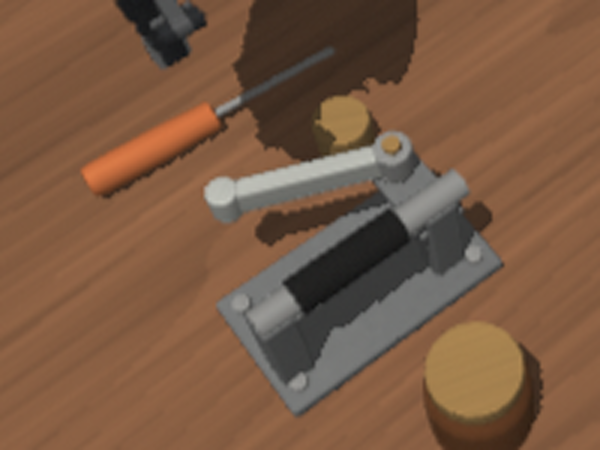

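The clutch lever is fully out again: the network gives (0.494,−0.193) against (0.493,−0.189) before, and the loose things are where they were. Moving to the brake lever.

Call:
{"method": "drive_tool", "body": {"turn": [[0,0,0],[0,0,0],[0,0,0],[0,0,0],[0,0,0]], "translation": [[0.033,-0.004,0],[0.033,-0.004,0],[0.033,-0.004,0],[0.033,-0.004,0],[0.033,-0.004,0]], "hand": [1,1,1,1,1]}}

```text
time_s: 8.1
tcp_pos: [0.4062, -0.0391, 0.1738]
tcp_rot: [0.718, 0.696, -0.0, -0.001]
ft_force: [0.5, 0.4, 0.2]
width: -0.0002
```

Call:
{"method": "drive_tool", "body": {"turn": [[0,0,0],[0,0,0],[0,0,0],[0,0,0],[0,0,0]], "translation": [[0.033,-0.005,0],[0.033,-0.005,0],[0.033,-0.005,0],[0.033,-0.005,0],[0.033,-0.005,0]], "hand": [1,1,1,1,1]}}

```text
time_s: 8.52
tcp_pos: [0.386, 0.1265, 0.174]
tcp_rot: [0.718, 0.696, -0.001, -0.001]
ft_force: [0.9, 1.0, 0.7]
width: -0.0004
```

Call:
{"method": "drive_tool", "body": {"turn": [[0,0,0],[0,0,0],[0,0,-5],[0,0,-5],[0,0,0]], "translation": [[0.033,-0.004,0],[0.031,-0.004,0],[0,0,0],[0,0,0],[0,0,0]], "hand": [1,1,1,1,1]}}

```text
time_s: 8.93
tcp_pos: [0.3799, 0.1899, 0.1737]
tcp_rot: [0.652, 0.758, -0.001, -0.001]
ft_force: [-0.8, -1.3, 0.1]
width: -0.0001
```

Call:
{"method": "drive_tool", "body": {"turn": [[0,0,0],[0,0,0],[0,0,0],[0,0,0],[0,0,0]], "translation": [[-0.013,0,0.03],[0,0,0.03],[0,0,0.025],[0,0,0.013],[0,0,0]], "hand": [1,1,1,1,1]}}

```text
time_s: 9.35
tcp_pos: [0.3796, 0.1752, 0.0735]
tcp_rot: [0.656, 0.755, -0.003, -0.003]
ft_force: [-0.6, -0.4, 1.0]
width: -0.0003
```

Call:
{"method": "drive_tool", "body": {"turn": [[0,0,0],[0,0,0],[0,0,0],[0,0,0],[0,0,0]], "translation": [[0,0.008,0],[0,0.008,0],[0,0.008,0],[0,0.008,0],[0,0,0]], "hand": [1,1,1,1,1]}}

```text
time_s: 9.77
tcp_pos: [0.4163, 0.181, 0.0782]
tcp_rot: [0.654, 0.756, 0.001, 0.0]
ft_force: [-1.9, 1.1, 1.5]
width: -0.0001
```

```bash
python3 - <<'E'
from h import *
im=get_image('scene');cv2.imwrite('pics/c4.png',cv2.resize(im[70:200,260:450],None,fx=3,fy=3,interpolation=cv2.INTER_CUBIC))
E
```

```text
(no output)
```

View pics/c4.png

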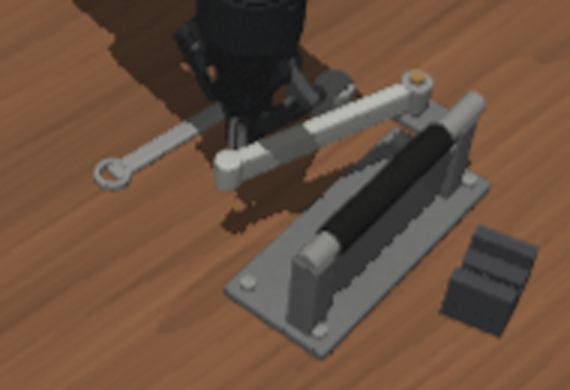

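The fingers are just in front of the brake blade, inboard of the knob, with the wrench, slug and V-block clear. Pushing in.

Call:
{"method": "drive_tool", "body": {"turn": [[0,0,0],[0,0,0],[0,0,0],[0,0,0],[0,0,0]], "translation": [[0,0.008,0],[0,0.008,0],[0,0.008,0],[0,0.008,0],[0,0.003,0]], "hand": [1,1,1,1,1]}}

```text
time_s: 10.23
tcp_pos: [0.4472, 0.1849, 0.0762]
tcp_rot: [0.654, 0.756, -0.003, -0.001]
ft_force: [-7.7, -5.3, 0.6]
width: 0.0001
```

Call:
{"method": "drive_tool", "body": {"turn": [[0,0,0],[0,0,0],[0,0,0]], "translation": [[0,0.003,0],[0,0.002,0],[0,0,0]], "hand": [1,1,1]}}

```text
time_s: 10.48
tcp_pos: [0.4515, 0.1854, 0.0761]
tcp_rot: [0.654, 0.756, -0.003, -0.002]
ft_force: [-7.6, -5.1, 0.9]
width: -0.0002
```

Call:
{"method": "drive_tool", "body": {"turn": [[0,0,0],[0,0,0]], "translation": [[0,0.002,0],[0,0,0]], "hand": [1,1]}}

```text
time_s: 10.65
tcp_pos: [0.4532, 0.1857, 0.076]
tcp_rot: [0.654, 0.756, -0.003, -0.002]
ft_force: [-7.5, -5.8, 1.1]
width: 0.0
```

Call:
{"method": "drive_tool", "body": {"turn": [[0,0,0],[0,0,0],[0,0,0],[0,0,0]], "translation": [[0,0.002,0],[0,0.002,0],[0,0.001,0],[0,0,0]], "hand": [1,1,1,1]}}

```text
time_s: 10.98
tcp_pos: [0.458, 0.1861, 0.0759]
tcp_rot: [0.654, 0.756, -0.003, -0.002]
ft_force: [-8.8, -7.2, 1.2]
width: -0.0001
```

Call:
{"method": "drive_tool", "body": {"turn": [[0,0,0],[0,0,0]], "translation": [[0,0.0015,0],[0,0,0]], "hand": [1,1]}}

```text
time_s: 11.15
tcp_pos: [0.4594, 0.1863, 0.0759]
tcp_rot: [0.654, 0.756, -0.003, -0.002]
ft_force: [-7.9, -5.5, 0.3]
width: -0.0002
```

Call:
{"method": "drive_tool", "body": {"turn": [[0,0,0],[0,0,0]], "translation": [[0,0.0015,0],[0,0,0]], "hand": [1,1]}}

```text
time_s: 11.32
tcp_pos: [0.4609, 0.1865, 0.0759]
tcp_rot: [0.654, 0.756, -0.003, -0.002]
ft_force: [-8.4, -7.1, -0.5]
width: -0.0001
```

Call:
{"method": "drive_tool", "body": {"turn": [[0,0,0],[0,0,0]], "translation": [[0,0.0015,0],[0,0,0]], "hand": [1,1]}}

```text
time_s: 11.48
tcp_pos: [0.4623, 0.1866, 0.0758]
tcp_rot: [0.654, 0.756, -0.004, -0.002]
ft_force: [-8.1, -6.5, 0.8]
width: -0.0005
```

Call:
{"method": "drive_tool", "body": {"turn": [[0,0,0],[0,0,0]], "translation": [[0,0.0015,0],[0,0,0]], "hand": [1,1]}}

```text
time_s: 11.65
tcp_pos: [0.4638, 0.1868, 0.0758]
tcp_rot: [0.654, 0.756, -0.004, -0.002]
ft_force: [-8.0, -7.5, 0.3]
width: -0.0001
```

Call:
{"method": "drive_tool", "body": {"turn": [[0,0,0],[0,0,0]], "translation": [[0,0.001,0],[0,0,0]], "hand": [1,1]}}

```text
time_s: 11.82
tcp_pos: [0.4647, 0.1869, 0.0758]
tcp_rot: [0.654, 0.757, -0.004, -0.002]
ft_force: [-8.8, -7.8, 0.0]
width: 0.0002
```

Call:
{"method": "drive_tool", "body": {"turn": [[0,0,0],[0,0,0]], "translation": [[0,0.001,0],[0,0,0]], "hand": [1,1]}}

```text
time_s: 11.98
tcp_pos: [0.4649, 0.1869, 0.0758]
tcp_rot: [0.654, 0.757, -0.004, -0.002]
ft_force: [-11.1, -8.3, 3.7]
width: -0.0
```

Call:
{"method": "drive_tool", "body": {"turn": [[0,0,0],[0,0,0]], "translation": [[0,0.001,0],[0,0,0]], "hand": [1,1]}}

```text
time_s: 12.15
tcp_pos: [0.465, 0.187, 0.0757]
tcp_rot: [0.654, 0.757, -0.005, -0.003]
ft_force: [-14.7, -10.4, 7.4]
width: -0.0
```

Call:
{"method": "drive_tool", "body": {"turn": [[0,0,0],[0,0,0]], "translation": [[0,0.001,0],[0,0,0]], "hand": [1,1]}}

```text
time_s: 12.32
tcp_pos: [0.4651, 0.187, 0.0757]
tcp_rot: [0.654, 0.757, -0.006, -0.003]
ft_force: [-18.4, -10.8, 11.0]
width: -0.0002
```

The brake is solid at about 20 N along the push. Letting it settle, then checking.

Call:
{"method": "drive_tool", "body": {"turn": [[0,0,0],[0,0,0],[0,0,0],[0,0,0],[0,0,0]], "translation": [[0,0,0],[0,0,0],[0,0,0],[0,0,0],[0,0,0]], "hand": [1,1,1,1,1]}}

```text
time_s: 12.73
tcp_pos: [0.4651, 0.1869, 0.0757]
tcp_rot: [0.654, 0.757, -0.006, -0.003]
ft_force: [-18.4, -10.5, 9.6]
width: 0.0002
```

```bash
python3 - <<'E'
from h import *
s=sense();print(s['tcp_pos'],s['ft_force'])
im=get_image('scene');cv2.imwrite('pics/c5.png',im[70:320,130:450])
for n in ('clutch_blade','jar','vblock','slug','bush','wrench','driver'):
    print(n,[(d['at'],round(d['confidence'],2)) for d in recognise('scene',n)[:1]])
E
```

```text
[0.46507296 0.18694218 0.07568045] [-18.41050523 -10.51208977   9.6381818 ]
clutch_blade [([0.4957, -0.1909, 0.1003], 0.87)]
jar [([0.6077, 0.2568, 0.0328], 0.74)]
vblock [([0.6069, 0.2515, 0.0343], 0.56)]
slug []
bush [([0.4424, -0.1226, 0.0353], 0.57)]
wrench [([0.3145, 0.1857, 0.0087], 0.77)]
driver [([0.3689, -0.2267, 0.0191], 0.87)]
```

View pics/c5.png

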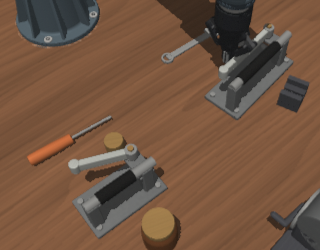

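The brake lever is parallel to its bar with a gap, the clutch lever is out and the loose things are in place. Handing in.

```bash
python3 -c "
from rig import *
print(finish_job()); s=sense(); print(s['time_s'],s['ft_force'])"
```

```text
the job is handed in; nothing more can be done
None
the job is handed in; nothing more can be done
```

Both levers come up solid at their stops, clear of the bars behind them. I handed the job in at about 13 s, with the brake lever still held pressed. All pushing was done with the backs of the shut fingers.

- **Clutch lever:** it stopped solid, and I held it there for about 1 s at up to 16 N along the push. The picture showed it parallel to its bar with clear air between them. When I backed off it sprang fully out; the network placed it within about 4 mm of where it started. My first touch landed near the knob, so I backed off and shifted 10 mm along the blade before the real push.
- **Brake lever:** it is solid at its stop, at about 20 N along the push. There is also about 10 N of sideways friction and 10 N vertical. The force held steady over the last 0.4 s before hand-in, and the last picture shows a gap to the bar.
- **Loose things:** the V-block, bush and driver were found within about 5 mm of their starting places.
- **Checks that disagreed:** in the last picture the gripper hid the slug, so it was not found. It also half-covered the wrench, whose detected middle moved about 17 mm; I put that down to the covering. The jar detection landed on the V-block, though the picture shows the jar standing in its place. The gripper kept above all of these and I saw no unexpected contact force.

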